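# Draw the stirring paddle out of the half-opening drawer and hold it over the mixing cup

## Task

Pull the top drawer of the red drawer unit out until it stops; it only comes out part-way, so take the long stirring paddle by its blue handle, tilt it and draw it out diagonally, handle first, through the gap between the cabinet and the drawer front without forcing it against them. Leave the drawer open with its other tools in it, and finish still holding the paddle in the gripper, at rest, with its steel blade slanting down and the blade's tip just above the open mouth of the mixing cup on the scale, ready to stir but touching neither cup nor scale; do not let go, and do not knock the cup, the scale, the tins, the bottle or the spare cups.

Things in the scene. Friction and masses are not known exactly. Their poses are not given: they have to be found in the camera images.
- cabinet: Red steel bench-top drawer unit, fixed, at the robot's right: 400 deep x 300 wide x 160 mm high. Origin: centre of its underside; own -x is where its grey drawer fronts face (about world +y, turned up to 11 degrees), y along its width, z up. Top plate 152 to 160 mm above the bench. Front face plane at own x = -200 mm. Two drawers with bar handles; only the upper one is used.
- drawer (a joint): Upper drawer, how far it is pulled out along the cabinet's own -x, in m: 0 shut, 0.20 against its stop. It stands ajar (0.06 to 0.09) at the start, slides with about 2 N of friction and stays where it is left.
- drawer_handle (a point): Middle of the upper drawer's bar handle, on the bar: horizontal, 120 mm long, about 10 mm thick, along the cabinet's width, 35 mm in front of the drawer front, 125 mm above the bench (35 mm below the cabinet's top). Moves with the drawer; axes as the cabinet's. A gripper pointing down can pinch it with one finger behind the bar.
- drawer_floor (a point): Point on the upper drawer's inner floor, mid-width, at the inside of the drawer front; moves with the drawer, axes as the cabinet's. Floor 91 mm above the bench, 366 mm long (towards own +x), 258 mm wide inside. The front is 12 mm thick and stands 58 mm above the floor, side and back walls 40 mm. At the stop 200 mm of it is open, the rest lies under the cabinet's top.
- cabinet_lip (a point): Middle of the lower front edge of the cabinet's top plate, fixed, 61 mm above the drawer floor: the edge under which the paddle has to be drawn out. Axes as the cabinet's.
- paddle: Stirring paddle, 300 mm long, about 110 g, lying flat in the upper drawer, roughly front to back (turned up to 9 degrees), handle in front. Origin: on its underside, halfway along; own x points from handle to blade tip, z up. Blue handle from x = -150 to -20 mm, 20 wide, 13 mm thick; steel neck 16 wide; slotted steel blade from x = 20 to 150 mm, 36 wide, 5 mm thick; undersides flush at z = 0.
- paddle_tip (a point): End of the paddle's blade, mid-width, on the underside (150 mm from its origin).
- paddle_butt (a point): End of the paddle's blue handle, mid-width, on the underside (150 mm from its origin, at the other end).
- cup: Clear plastic mixing cup standing loose on the scale's pan: 118 mm high, outer radius 41 mm at the foot and 50 mm at the white-rimmed mouth, 3 mm wall, about 70 g, red graduation marks. Origin: centre of its underside.
- cup_rim (a point): Centre of the cup's mouth, level with its rim (118 mm above its underside, 173 mm above the bench). Inner radius there 47 mm.
- scale: Paint scale, fixed: grey body 200 x 220 mm with a black front display at its own -x side (278 mm long over all), round steel pan of radius 98 mm whose top is 55 mm above the bench. Origin: on the bench under the pan's centre.
- opener: Tin opener, black handle and steel blade, 128 mm long, 16 to 20 mm wide, 10 mm high, loose in the upper drawer. Origin near mid-length on its underside. Not to be taken out.
- scraper: Small scraper, yellow handle and 45 mm wide steel blade, 135 mm long, 12 mm high, loose in the upper drawer. Origin near mid-length on its underside. Not to be taken out.
- tin_teal: Tint tin with green label and black agitator lid, radius 54 mm, 165 mm high with its lid. Origin under its centre. Not part of the job.
- tin_blue: Tint tin like the other, with a blue label. Origin under its centre. Not part of the job.
- hardener: White bottle with a red cap, radius 32 mm, 170 mm high. Origin under its centre. Not part of the job.
- cup_stack: Stack of white spare cups, upside down, radius 49 mm, 150 mm high. Origin under its centre. Not part of the job.
There are look-alikes about, which are no part of the job. What is shaped like the cup but orange or yellow is not meant.

How it is judged (in metres and radians):
On the way, in this order (a step that is already met when the one before it is completed fails the run):
1. The upper drawer is pulled out to its stop (value of joint drawer above 0.19 m), for 0.2 s.
2. The paddle is drawn out, gripped and wholly above the cabinet's top (height (world z) of each of paddle_tip, paddle_butt above 0.165 m and contact force between paddle and the fingers above 0.5 N and contact force between paddle and cabinet below 0.05 N), for 0.2 s.
At the end, for the whole second after the job is handed in: The gripper holds the paddle at rest, its tip 5 to 90 mm above the cup's rim and within 40 mm of the mouth's axis, blade slanting down over 10 degrees, touching neither cup, scale nor cabinet; drawer open, cup upright on the pan, opener and scraper in the drawer (horizontal distance between paddle_tip and cup_rim below 0.04 m and z of paddle_tip in the frame of cup_rim between 0.005 and 0.09 m and angle between paddle's own x axis and vertical above 1.75 rad and contact force between paddle and the fingers above 0.5 N and contact force between paddle and cup below 0.05 N and contact force between paddle and scale below 0.05 N and contact force between paddle and cabinet below 0.05 N and linear speed of paddle below 0.05 m/s and angular speed of paddle below 0.3 rad/s and value of joint drawer above 0.15 m and angle between cup's own z axis and vertical below 0.05 rad and horizontal distance between cup and scale below 0.075 m and height (world z) of each of opener, scraper below 0.12 m); the arm keeps its last pose, push and grip.
It fails at once if The paddle is forced against the cabinet or drawer (over 20 N) (contact force between paddle and cabinet above 20 N).
It fails at once if The cup is knocked: moved more than 20 mm or tipped (distance of cup from where it was at the start of the episode above 0.02 m or angle between cup's own z axis and vertical above 0.3 rad).
It fails at once if The opener or the scraper is lifted out of the drawer (height (world z) of any of opener, scraper above 0.16 m).
It fails at once if A bystander on the bench is moved more than 30 mm (distance of any of tin_teal, tin_blue, hardener, cup_stack from where it was at the start of the episode above 0.03 m).
It fails at once if The robot strikes the scale (over 25 N) (contact force between the arm and scale above 25 N).
It also fails if it takes over 59 s, if anything falls off the work surface, if the arm or the gripper's body presses on something with over 40 N, if the wrist force passes 120 N, or if a joint passes its speed limit or range.

## Robot

A 6-joint arm with a two-finger parallel gripper is mounted at the origin on the work surface. World frame = base frame: x ahead of the robot, y to its left, z up, the work surface at z = 0. Lengths are in m, angles in degrees, forces in N, time in s.
With the tool pointing down it reaches from about 0.25 to 0.725 m from the base axis. Payload 9.7 kg.
Tool frame: the origin (TCP) lies at the very end of the fingers, on their centre line; the grasp point (between the pads) lies 19 mm behind it; y points along the fingers, x is the direction in which the jaws open and shut, and the axes are right-handed (so a half turn about y gives the same grasp; the last joint's range is limited). The gripper opens to 85 mm and grips with 20 to 120 N. Pads are 22 mm wide; open, the fingers measure 114 mm over their backs; the gripper's body (76 mm by 85 mm) begins 54 mm behind the grasp point. The pads swing forward as they close: fully open they stand 13 mm farther back than shut.
Start: joints at [-64.286, 4.979, 10.078, 95.1, 0, 90], TCP at [0.239, -0.496, 0.199] pointing down, gripper open.
Joint ranges: [-179.16, 179.16], [-48.56, 103.87], [-65.8, 70.77], [-126.05, 130.52], [-82.76, 87.17], [-180, 180]. Speed limits (degrees/s): [127.2, 127.2, 147.25, 180, 180, 180].

## Interface

Orientations are given as [roll, pitch, yaw] about the fixed x, y, z axes, in that order (R = Rz(yaw) Ry(pitch) Rx(roll)).
In Python, from workcell import bot gives the robot as it stands.
- The arm moves only by the shell command python3 -m jog 'ROWS' [FORCE]. ROWS is JSON, a list of rows, each a list of 7 numbers: the closure, from 0 (fully open) to 1 (shut), then the shift along the world's x, y, z in units of 25 mm (1.0 is 25 mm), then the turn, a rotation vector about the world's x, y, z in units of 5 degrees (1.0 is 5 degrees). A call has 1 to 5 rows; each row is the pose to reach, as a shift and turn from the pose commanded when the call began; what a row does not reach only later rows make up. A row lasts 1/10 s, in which the tool goes at most 50 mm and 8.59 degrees, less where a joint would pass 70% of its speed; a pose out of reach is approached as far as the arm can. A call with a gripper value outside its range is refused whole. The fingers move at their own pace and stop on an object; FORCE is the grip in N (left out, the last holds). Time passes only in rows, so rows that repeat a pose let the fingers close. It gives the time, the measured TCP pose, the force and the opening at its end, in the units of the state.
- bot.get_obs(): the state, without advancing time (a new reading comes with each control period).
- bot.camera(name): name is "side" or "top" or "wrist"; returns (picture, depth): 400x640x3 uint8, red, green, blue; 400x640 float32, m along the optical axis (not along the pixel's ray), 0 where there is no reading.
- bot.camera_model(name): a dict with "fx", "fy", "cx", "cy" (pixels), "rvec" (rotation vector, rad) and "tvec" (3), from world to camera coordinates, as OpenCV has them; the wrist camera has in their place "tool_from_camera" (4x4, takes a point from camera to tool coordinates, whose origin is the TCP and whose axes are the tool frame's). Camera axes: x right, y down, z forward; pixel columns grow to the right and rows downward; lengths in m; the calibration is good to about 2 mm. A picture is of the moment at which its call begins: read the wrist's pose just before it. camera_model takes no time and is no camera call.
- bot.job_done(): hands the job in, once; it reports no verdict.
Trained networks look in the newest picture that a camera, given by its name, has taken for a name from the list of things; names that differ only in an ending like _2 or _b are one class to them, and where a whole thing is asked for, a point or a joint stands for the part that bears it (a point fixed in the world has none). Each returns a list of dicts, best first, with "conf" (0 to 1); they miss things now and then, are a little off and sometimes report something else, mostly with a low value. They report only what shows in the picture. A call takes as long as a camera call. They do not tell look-alikes from the thing itself.
- bot.regions_of(camera, label): "pixels" (400x640 bool, what is visible of it) and "point" ([row, column] in pixels, amid what is visible of it).
The state is a dict: "time": time; "q": joint angles; "qd": joint speeds; "joint_efforts": joint torques, N m; "ee_pos": TCP position; "tcp_rot": TCP orientation; "wrist_force": force on the tool from outside, world axes, zero at the start; "torque": the same for the moment, N m; "opening": finger opening in m.
Only numpy, scipy, OpenCV 4.12 (cv2) and the standard library are available. Lean on these libraries where they do the work, as an engineer would, in place of code of your own. Each camera call takes 0.05 s, during which the arm holds its last target. There are 200 camera calls.

## Working session

There is one attempt and no reset: what is moved stays moved. The work goes in short steps, Python scripts to look and compute and a shell command to move; the robot and the scene stay as the last step left them, time stands still between calls to the robot, and variables do not carry over. Pictures are saved under pics/ and viewed, about 8 in all and at most 12, crops included, and the job is handed in when it is done.

```bash
mkdir -p pics; ls
cat > h.py <<'E'
import numpy as np, cv2
from scipy.spatial.transform import Rotation as R
from workcell import bot
def model(n,obs=None):
    m=bot.camera_model(n); 
    if 'rvec' in m:
        Rc=cv2.Rodrigues(np.array(m['rvec'],float))[0]; t=np.array(m['tvec'],float).ravel()
        T=np.eye(4);T[:3,:3]=Rc.T;T[:3,3]=-Rc.T@t
    else:
        o=obs or bot.get_obs(); W=np.eye(4);W[:3,:3]=R.from_euler('xyz',o['tcp_rot'],degrees=True).as_matrix();W[:3,3]=o['ee_pos']
        T=W@np.array(m['tool_from_camera'])
    return m,T
def cloud(n):
    o=bot.get_obs(); p,d=bot.camera(n); m,T=model(n,o)
    v,u=np.mgrid[:400,:640]
    P=np.stack([(u-m['cx'])/m['fx']*d,(v-m['cy'])/m['fy']*d,d],-1)@T[:3,:3].T+T[:3,3]
    P[d==0]=np.nan
    return p,P
def save(p,f,boxes=None): cv2.imwrite('pics/'+f,p[:,:,::-1])
def look(n,labels,f=None):
    p,P=cloud(n)
    if f: save(p,f)
    out={}
    for l in labels:
        for r in bot.regions_of(n,l)[:2]:
            q=P[r['pixels']]; q=q[~np.isnan(q[:,0])]
            if r['conf']<.2 or len(q)<10: continue
            print(n,l,round(r['conf'],2),r['point'],len(q),'med',np.round(np.median(q,0),3),'lo',np.round(np.percentile(q,3,0),3),'hi',np.round(np.percentile(q,97,0),3))
            out.setdefault(l,[]).append((r,q))
    return p,P,out
E
python3 - <<'E'
from h import *
print(bot.get_obs())
p,P,o=look('top',['cabinet','drawer_handle','paddle','cup','scale','opener','scraper','tin_teal','tin_blue','hardener','cup_stack'],'top0.png')
p,P=cloud('side');save(p,'side0.png')
for n in('top','side'):print(n,np.round(model(n)[1],3).tolist())
E
```

```text
pics
{'time': 0.0, 'q': array([-6.42863238e+01,  5.01105702e+00,  1.00340821e+01,  9.50991488e+01,
        1.78227804e-03,  8.99997851e+01]), 'qd': array([-0.04974083,  0.08851194, -0.02605663,  0.01424085,  0.02406694,
        0.00277693]), 'joint_efforts': array([-2.43241374e-07, -5.20386851e+01,  4.64804935e+01,  1.63038127e-02,
        4.88496983e-05,  3.87267391e-06]), 'ee_pos': array([ 0.23852185, -0.49528645,  0.19828018]), 'tcp_rot': array([-8.99982174e+01,  7.61237946e-02, -6.42861089e+01]), 'wrist_force': array([0.4550922 , 0.11672895, 0.35974057]), 'torque': array([-0.0123379 ,  0.00872914,  0.03550128]), 'opening': 0.08550981981010046}
top cabinet 0.58 [189.1, 394.7] 66 med [ 0.575 -0.286  0.104] lo [ 0.564 -0.305  0.096] hi [ 0.586 -0.27   0.111]
top cabinet 0.56 [191.9, 444.6] 13293 med [ 0.558 -0.445  0.16 ] lo [ 0.412 -0.68   0.084] hi [ 0.712 -0.209  0.168]
top drawer_handle 0.85 [185.4, 383.7] 2490 med [ 0.593 -0.249  0.094] lo [ 0.458 -0.308  0.083] hi [ 0.718 -0.17   0.152]
top paddle 0.41 [191.8, 396.9] 65 med [ 0.573 -0.29   0.104] lo [ 0.563 -0.305  0.093] hi [
[... 753 characters left out ...]
0.073 0.167]
top hardener 0.81 [186.1, 187.7] 411 med [0.59  0.426 0.112] lo [0.568 0.407 0.013] hi [0.622 0.458 0.173]
top hardener 0.3 [187.7, 385.7] 2376 med [ 0.593 -0.251  0.094] lo [ 0.458 -0.309  0.085] hi [ 0.717 -0.174  0.152]
top cup_stack 0.66 [184.2, 188.7] 445 med [0.59  0.427 0.11 ] lo [ 0.568  0.407 -0.004] hi [0.624 0.465 0.173]
top cup_stack 0.56 [202.8, 150.2] 903 med [0.531 0.554 0.143] lo [0.494 0.527 0.01 ] hi [0.574 0.606 0.156]
top [[-0.015, -0.988, 0.155, 0.262], [-1.0, 0.016, 0.005, -0.018], [-0.008, -0.155, -0.988, 1.787], [0.0, 0.0, 0.0, 1.0]]
side [[-0.993, -0.067, 0.101, 0.373], [-0.121, 0.607, -0.786, 1.006], [-0.009, -0.792, -0.61, 0.929], [0.0, 0.0, 0.0, 1.0]]
```

View pics/top0.png

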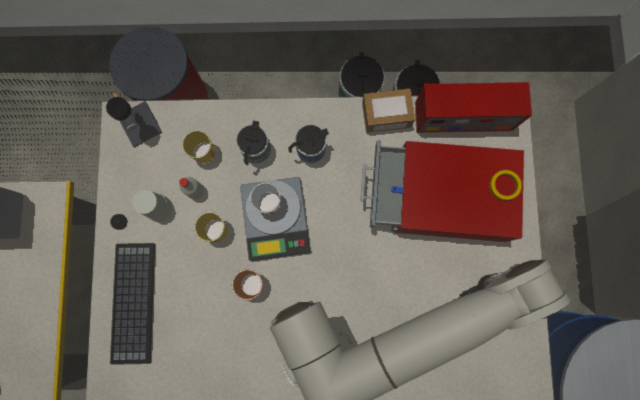

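View pics/side0.png

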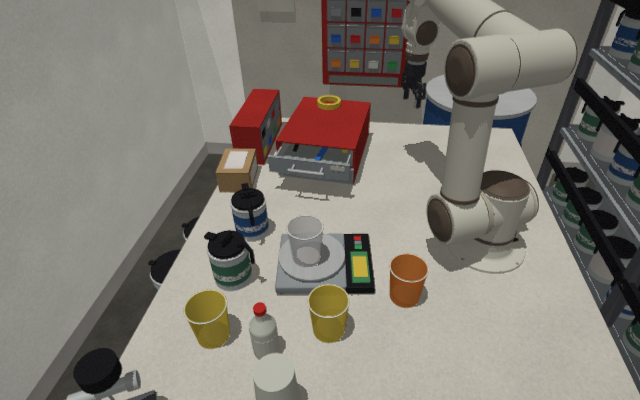

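The pictures show the cabinet (top picture about (462,190)) with its drawer ajar. The paddle's blue handle is at (397,190), the bar handle at (365,188), and the clear cup on the scale at (268,200). The orange and yellow cups are decoys. Next I fit the cabinet, bar, cup and tools.

Run:
```python
from h import *
p,P=cloud('top')
hsv=cv2.cvtColor(p,cv2.COLOR_RGB2HSV)
red=((hsv[...,0]<8)|(hsv[...,0]>172))&(hsv[...,1]>150)
m=red&(abs(P[...,2]-.16)<.012)&(P[...,0]<.74)&(P[...,1]<-.2)
q=P[m]; print(len(q),'topz',np.median(q[:,2]))
r=cv2.minAreaRect((q[:,:2]*1000).astype(np.float32)); print(r, cv2.boxPoints(r))
# handle bar from top
m=(P[...,2]>.105)&(P[...,2]<.15)&(P[...,1]>-.25)&(P[...,1]<-.1)&(P[...,0]>.45)&(P[...,0]<.72)
q=P[m];print('top bar/front',len(q),np.round(q.mean(0),3))
for n in('side','top'):
    p,P,o=look(n,['drawer_handle','paddle','cup','opener','scraper','tin_blue','hardener','cup_stack'])
    b=(hsv[...,0]>100)&(hsv[...,0]<125)&(hsv[...,1]>150)
    hsv=cv2.cvtColor(p,cv2.COLOR_RGB2HSV)
    b=(hsv[...,0]>100)&(hsv[...,0]<125)&(hsv[...,1]>150)
    b&=(P[...,2]>.085)&(P[...,2]<.125)&(P[...,1]<-.2)&(P[...,1]>-.5)&(P[...,0]<.7)
    q=P[b]; print(n,'blue',len(q))
    if len(q)>10:
        v=cv2.fitLine(q[:,:2].astype(np.float32),cv2.DIST_HUBER,0,.01,.01).ravel();print(v,q.min(0),q.max(0))
    if n=='side':
        m=(P[...,2]>.11)&(P[...,2]<.14)&(P[...,1]>-.25)&(P[...,1]<-.1)&(P[...,0]>.45)&(P[...,0]<.72)
        q=P[m]; print('bar/front hist',np.histogram(q[:,1],bins=np.arange(-.25,-.1,.01)))
        np.save('sb.npy',q)
    # white rim cup
    m=(abs(P[...,2]-.173)<.01)&(np.hypot(P[...,0]-.54,P[...,1]-.15)<.1)
    q=P[m];print('rim',len(q))
    if len(q)>20: print(cv2.minEnclosingCircle((q[:,:2]*1000).astype(np.float32)))
```

```text
9811 topz 0.16144373102295284
((563.1769409179688, -498.60186767578125), (398.8907775878906, 302.0207824707031), 84.49475860595703) [[ 393.72894 -682.63983]
 [ 694.3566  -711.61475]
 [ 732.62494 -314.5639 ]
 [ 431.99725 -285.589  ]]
top bar/front 403 [ 0.576 -0.196  0.134]
side drawer_handle 0.66 [163.6, 308.5] 2290 med [ 0.594 -0.209  0.108] lo [ 0.456 -0.386  0.086] hi [ 0.724 -0.161  0.15 ]
side drawer_handle 0.49 [155.3, 322.3] 53 med [ 0.566 -0.33   0.103] lo [ 0.555 -0.366  0.099] hi [ 0.576 -0.293  0.106]
side cup 0.66 [313.8, 208.1] 2070 med [0.748 0.418 0.076] lo [0.701 0.371 0.01 ] hi [0.792 0.464 0.119]
side cup 0.63 [311.8, 329.3] 1937 med [0.457 0.354 0.075] lo [0.413 0.321 0.009] hi [0.499 0.414 0.119]
side tin_blue 0.85 [211.6, 251.0] 1698 med [0.739 0.053 0.11 ] lo [ 0.699 -0.028  0.003] hi [0.797 0.09  0.161]
side tin_blue 0.52 [155.5, 318.9] 102 med [ 0.566 -0.329  0.102] lo [ 0.55  -0.377  0.089] hi [ 0.584 -0.28   0.107]
side hardener 0.95 [334.6, 266.1] 1226 med [0.595 0.462 0.106] lo [0.57  0.432 0.014] hi [0.626 0.477 0.171]
side cup_stack 0.89 [376.5, 269.2] 1
[... 1114 characters left out ...]
69 0.085] lo [0.498 0.122 0.054] hi [0.588 0.208 0.176]
top scraper 0.52 [190.9, 397.5] 58 med [ 0.573 -0.288  0.105] lo [ 0.564 -0.304  0.097] hi [ 0.583 -0.272  0.113]
top tin_blue 0.93 [141.7, 311.6] 1034 med [0.734 0.011 0.14 ] lo [ 0.697 -0.038  0.031] hi [0.794 0.068 0.165]
top hardener 0.64 [187.0, 187.8] 414 med [0.59  0.427 0.111] lo [0.568 0.407 0.005] hi [0.621 0.463 0.173]
top cup_stack 0.6 [207.9, 153.0] 900 med [0.53  0.555 0.143] lo [0.494 0.527 0.01 ] hi [0.574 0.605 0.156]
top blue 42
[ 0.15098529  0.988536    0.5741409  -0.28752598] [ 0.56398698 -0.30202328  0.0994996 ] [ 0.58275753 -0.27104223  0.11340033]
rim 156
((542.5946044921875, 163.4808807373047), 51.36309814453125)
```

```bash
python3 - <<'E'
from h import *
q=np.load('sb.npy'); u=np.array([.096,.9954]);w=np.array([.9954,-.096]);F=np.array([.5823,-.3001])
a=(q[:,:2]-F)@u; b=(q[:,:2]-F)@w
print(np.histogram(a,bins=np.arange(.06,.16,.005)))
m=a>.118; print(m.sum(),np.median(a[m]),np.percentile(a[m],[5,95]),np.percentile(b[m],[2,98]),np.median(q[m],0))
E
python3 -m jog '[[0.3,0,2,2,0,0,0],[0.66,2,4,2,0,0,-1.5],[0.66,4,6,2,0,0,-3],[0.66,6,8,2,0,0,-4.5],[0.66,8,10,2,0,0,-6.2]]' 40
```

```text
(array([  1,   0,   0,   0,   0,   0,   1,  78, 337,  91,   6,   3,   6,
         2,   6,  38,  61,  14,   0]), array([0.06 , 0.065, 0.07 , 0.075, 0.08 , 0.085, 0.09 , 0.095, 0.1  ,
       0.105, 0.11 , 0.115, 0.12 , 0.125, 0.13 , 0.135, 0.14 , 0.145,
       0.15 , 0.155]))
128 0.14108728236216947 [0.12495185 0.14642018] [-0.05799702  0.06386637] [ 0.59766031 -0.16057896  0.1274604 ]
time: 2.1
ee_pos: [0.3648, -0.3209, 0.2481]
tcp_rot: [-89.9, -0.0, -93.9]
wrist_force: [1.0, -0.8, -0.9]
opening: 0.0294
```

```bash
python3 -m jog '[[0.66,2,1.5,0,0,0,0],[0.66,4,3,0,0,0,0],[0.66,6,4.5,0,0,0,0],[0.66,8,6,0,0,0,0],[0.66,8,6,0,0,0,0]]' ; python3 -c "
from h import *
print(bot.get_obs()['q'])"
```

```text
time: 2.6
ee_pos: [0.5653, -0.1708, 0.2477]
tcp_rot: [-90.0, -0.0, -93.6]
wrist_force: [1.1, -1.7, -0.1]
opening: 0.0289
[-1.68039624e+01  1.22425203e+01  2.37381393e+01  1.01467292e+02
 -6.91677863e-03  1.66823904e+02]
```

```bash
python3 -m jog '[[0.66,0.6,0.2,0,0,0,0.7],[0.66,1.3,0.35,0,0,0,0.7],[0.66,1.3,0.35,-1,0,0,0.7],[0.66,1.3,0.35,-2.2,0,0,0.7],[0.66,1.3,0.35,-2.2,0,0,0.7]]'
python3 - <<'E'
from h import *
p,P=cloud('side'); save(p,'s1.png'); p2,P2=cloud('wrist');
c=np.hstack([cv2.resize(p[100:260,230:430],(400,320)),cv2.resize(p2,(400,320))]);save(c,'c1.png')
E
```

```text
time: 3.1
ee_pos: [0.5949, -0.1631, 0.1881]
tcp_rot: [-90.4, 0.1, -90.1]
wrist_force: [-0.2, -0.4, -0.1]
opening: 0.0289
```

View pics/c1.png

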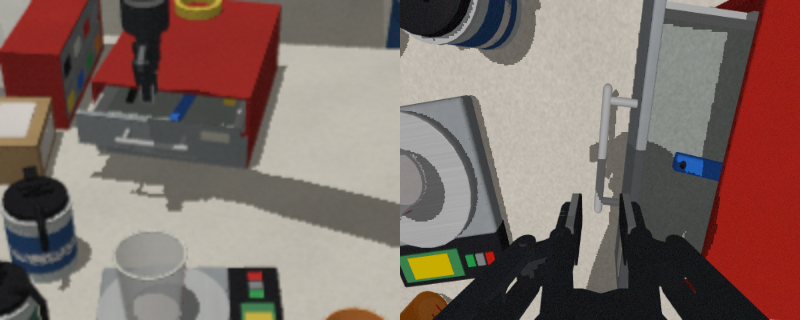

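The wrist view shows the bar from about (605,88) to (598,205), with the fingers straddling its line. I measure the bar from the wrist depth.

Run:
```python
from h import *
p,P=cloud('wrist')
m=(P[...,2]>.11)&(P[...,2]<.14)&(P[...,1]>-.19)&(P[...,1]<-.13)&(P[...,0]>.5)&(P[...,0]<.7)
q=P[m];print(len(q))
for l in np.arange(.52,.68,.015):
    k=q[abs(q[:,0]-l)<.0075]
    if len(k):print(round(l,3),len(k),np.round(np.percentile(k[:,1],[5,50,95]),4),np.round(np.median(k[:,2]),3))
print(bot.get_obs()['ee_pos'])
```

```text
2709
0.535 109 [-0.1834 -0.1618 -0.156 ] 0.13
0.55 475 [-0.1873 -0.1684 -0.1578] 0.13
0.565 235 [-0.1684 -0.1636 -0.1587] 0.131
0.58 246 [-0.1699 -0.1652 -0.1599] 0.131
0.595 256 [-0.1714 -0.166  -0.1613] 0.13
0.61 276 [-0.1729 -0.1682 -0.163 ] 0.13
0.625 287 [-0.1743 -0.169  -0.1645] 0.13
0.64 403 [-0.1877 -0.1725 -0.166 ] 0.13
0.655 420 [-0.187  -0.1739 -0.1675] 0.13
0.67 2 [-0.1732 -0.1729 -0.1726] 0.125
[ 0.5965086  -0.16377626  0.19418878]
```

```bash
python3 -m jog '[[0.66,0,-0.05,-1,0,0,0],[0.66,0,-0.05,-2,0,0,0],[0.66,0,-0.05,-3,0,0,0],[0.66,0,-0.05,-3.5,0,0,0],[0.66,0,-0.05,-3.5,0,0,0]]'; python3 -m jog '[[0.9,0,0,0,0,0,0],[0.9,0,0,0,0,0,0],[0.9,0,0,0,0,0,0],[0.9,0,0,0,0,0,0]]' 20
```

```text
time: 3.75
ee_pos: [0.5961, -0.1649, 0.1048]
tcp_rot: [-90.0, 0.0, -90.1]
wrist_force: [-0.4, -0.4, 0.2]
opening: 0.0293
time: 4.15
ee_pos: [0.5967, -0.165, 0.1059]
tcp_rot: [-89.9, -0.0, -90.1]
wrist_force: [0.4, 0.4, 0.4]
opening: 0.0082
```

```bash
python3 -m jog '[[0.9,0.06,0.6,0,0,0,0],[0.9,0.12,1.2,0,0,0,0],[0.9,0.18,1.8,0,0,0,0],[0.9,0.23,2.4,0,0,0,0],[0.9,0.29,3,0,0,0,0]]'; python3 -m jog '[[0.9,0.05,0.5,0,0,0,0],[0.9,0.1,1.0,0,0,0,0],[0.9,0.13,1.3,0,0,0,0],[0.9,0.13,1.4,0,0,0,0]]'
```

```text
time: 4.65
ee_pos: [0.6037, -0.0882, 0.1051]
tcp_rot: [-90.0, 0.0, -90.1]
wrist_force: [0.2, -0.2, -0.6]
opening: 0.0084
time: 5.05
ee_pos: [0.6069, -0.054, 0.1051]
tcp_rot: [-90.0, 0.0, -90.1]
wrist_force: [-0.4, -0.1, 0.3]
opening: 0.0083
```

```bash
python3 -m jog '[[0.9,0.01,0.15,0,0,0,0],[0.9,0.02,0.3,0,0,0,0],[0.9,0.02,0.3,0,0,0,0]]'; python3 -m jog '[[0.9,0,0.1,0,0,0,0],[0.9,0,0.2,0,0,0,0],[0.9,0,0.2,0,0,0,0]]'
```

```text
time: 5.35
ee_pos: [0.6074, -0.0474, 0.1051]
tcp_rot: [-90.0, 0.0, -90.1]
wrist_force: [-1.2, -0.4, -1.1]
opening: 0.0088
time: 5.65
ee_pos: [0.6073, -0.0422, 0.105]
tcp_rot: [-90.0, 0.0, -90.1]
wrist_force: [-0.3, -0.4, -0.1]
opening: 0.009
```

```bash
python3 -m jog '[[0.9,0.02,0.2,0,0,0,0],[0.9,0.04,0.4,0,0,0,0],[0.9,0.04,0.4,0,0,0,0]]'
python3 - <<'E'
from h import *
p,P=cloud('wrist')
m=(P[...,2]>.11)&(P[...,2]<.139)&(P[...,1]>-.1)&(P[...,1]<0)&(P[...,0]>.5)&(P[...,0]<.7)
q=P[m]
for l in np.arange(.54,.68,.015):
    k=q[abs(q[:,0]-l)<.0075]
    if len(k)>9:print(round(l,3),len(k),np.round(np.percentile(k[:,1],[5,50,95]),4),np.round(np.median(k[:,2]),3))
p2,_=cloud('side')
c=np.hstack([cv2.resize(p2[100:260,230:430],(400,320)),cv2.resize(p,(400,320))]);save(c,'c2.png')
E
```

```text
time: 5.95
ee_pos: [0.6084, -0.0317, 0.1051]
tcp_rot: [-90.0, 0.0, -90.1]
wrist_force: [-0.9, -0.2, 0.1]
opening: 0.0084
```

View pics/c2.png

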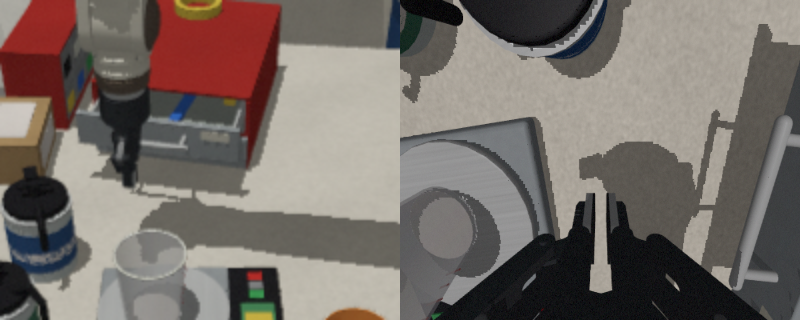

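The fingers slipped off: they are outside, in front of the bar, which is at the wrist view's right edge (780,130)-(738,285). I measure where the bar is now.

Run:
```python
from h import *
p,P=cloud('wrist')
m=(P[...,2]>.11)&(P[...,2]<.139)&(P[...,1]>-.2)&(P[...,1]<-.08)&(P[...,0]>.5)&(P[...,0]<.7)
q=P[m];print(len(q))
for l in np.arange(.54,.68,.015):
    k=q[abs(q[:,0]-l)<.0075]
    if len(k)>9:print(round(l,3),len(k),np.round(np.percentile(k[:,1],[5,50,95]),4),np.round(np.median(k[:,2]),3))
p,P=cloud('side')
u=np.array([.096,.9954]);w=np.array([.9954,-.096]);F=np.array([.5823,-.3001])
for z0,z1 in((.115,.14),):
    a=(P[...,:2]-F)@u; b=(P[...,:2]-F)@w
    m=(P[...,2]>z0)&(P[...,2]<z1)&(abs(b)<.15)&(b<-.03)&(a>.03)&(a<.3)
    print(np.histogram(a[m],bins=np.arange(.08,.3,.01)))
```

```text
12018
0.54 1561 [-0.1972 -0.1945 -0.1561] 0.13
0.555 2063 [-0.1988 -0.1969 -0.1573] 0.128
0.57 1705 [-0.1998 -0.1986 -0.1586] 0.129
0.585 888 [-0.1999 -0.1637 -0.1598] 0.129
0.6 700 [-0.1693 -0.1635 -0.1611] 0.13
0.615 761 [-0.1707 -0.165  -0.1625] 0.13
0.63 833 [-0.1721 -0.1666 -0.1642] 0.13
0.645 1239 [-0.1846 -0.1698 -0.1657] 0.129
0.66 627 [-0.1747 -0.1697 -0.167 ] 0.129
(array([  0,  15, 180,   4,   5,   8,  22,   0,   0,   0,   0,   0,   0,
         0,   0,   0,   0,   0,   0,   0,   0]), array([0.08, 0.09, 0.1 , 0.11, 0.12, 0.13, 0.14, 0.15, 0.16, 0.17, 0.18,
       0.19, 0.2 , 0.21, 0.22, 0.23, 0.24, 0.25, 0.26, 0.27, 0.28, 0.29]))
```

Run:
```python
from h import *
p,d=bot.camera('wrist'); m=bot.camera_model('wrist'); T=np.array(m['tool_from_camera']); print(np.round(T,3))
v,u=np.mgrid[:400,:640]
P=np.stack([(u-m['cx'])/m['fx']*d,(v-m['cy'])/m['fy']*d,d],-1)@T[:3,:3].T+T[:3,3]
ok=(d>0)&(d<.3)
print(ok.sum(), d[ok].min())
for v in range(235,330,8):
    r=[(u,*np.round(P[v,u]*1000).astype(int)) for u in range(290,360,7) if ok[v,u] and P[v,u,1]<.005]
    print(v,r)
```

```text
[[ 1.     0.     0.     0.001]
 [ 0.    -0.315  0.949 -0.176]
 [ 0.    -0.949 -0.315  0.081]
 [ 0.     0.     0.     1.   ]]
224127 0.068274505
235 []
243 [(304, np.int64(-6), np.int64(-39), np.int64(12)), (311, np.int64(-3), np.int64(-39), np.int64(12)), (332, np.int64(7), np.int64(-39), np.int64(11)), (339, np.int64(10), np.int64(-39), np.int64(11))]
251 [(297, np.int64(-9), np.int64(-47), np.int64(11)), (304, np.int64(-6), np.int64(-48), np.int64(12)), (311, np.int64(-3), np.int64(-44), np.int64(10)), (332, np.int64(6), np.int64(-47), np.int64(12)), (339, np.int64(9), np.int64(-47), np.int64(12))]
259 [(290, np.int64(-12), np.int64(-46), np.int64(7)), (297, np.int64(-9), np.int64(-53), np.int64(11)), (304, np.int64(-6), np.int64(-53), np.int64(11)), (311, np.int64(-3), np.int64(-47), np.int64(7)), (332, np.int64(6), np.int64(-53), np.int64(11)), (339, np.int64(9), np.int64(-54), np.int64(11)), (346, np.int64(12), np.int64(-54), np.int64(12)), (353, np.int64(16), np.int64(-47), np.int64(7))]
267 [(290, np.int64(-12), np.int64(-54), np.int64(8)), (297, np.int64(-8), np.int64(-60), n
[... 2269 characters left out ...]
15 [(290, np.int64(-8), np.int64(-90), np.int64(12)), (297, np.int64(-6), np.int64(-90), np.int64(13)), (304, np.int64(-5), np.int64(-78), np.int64(3)), (332, np.int64(6), np.int64(-71), np.int64(-3)), (339, np.int64(8), np.int64(-80), np.int64(4)), (346, np.int64(9), np.int64(-90), np.int64(12)), (353, np.int64(12), np.int64(-90), np.int64(13))]
323 [(290, np.int64(-7), np.int64(-100), np.int64(18)), (297, np.int64(-5), np.int64(-99), np.int64(17)), (304, np.int64(-5), np.int64(-79), np.int64(0)), (332, np.int64(6), np.int64(-70), np.int64(-8)), (339, np.int64(8), np.int64(-80), np.int64(1)), (346, np.int64(9), np.int64(-99), np.int64(17)), (353, np.int64(10), np.int64(-100), np.int64(18))]
```

Run:
```python
from h import *
for n in('side','top'):
    p,P=cloud(n); o=bot.get_obs(); e=o['ee_pos']; print(e)
    m=(np.hypot(P[...,0]-e[0],P[...,1]-e[1])<.05)&(P[...,2]>.03)
    q=P[m]; print(n,len(q)); 
    for z in np.arange(.06,.24,.01):
        k=q[abs(q[:,2]-z)<.005]
        if len(k): print(round(z,2),len(k),np.round(k.mean(0),3))
```

```text
[ 0.60835398 -0.03250355  0.1050913 ]
side 2526
0.14 10 [ 0.607 -0.024  0.14 ]
0.15 22 [ 0.608 -0.017  0.15 ]
0.16 22 [ 0.607 -0.019  0.161]
0.17 11 [ 0.606 -0.021  0.169]
0.18 9 [ 0.601 -0.027  0.182]
0.19 23 [ 0.606 -0.007  0.189]
0.2 18 [ 0.602 -0.013  0.2  ]
0.21 27 [ 0.602 -0.016  0.209]
0.22 20 [ 0.601 -0.015  0.22 ]
0.23 25 [ 0.604 -0.006  0.23 ]
[ 0.60833543 -0.03251589  0.10507075]
top 1131
```

Side and wrist depth agree: the fingers really end about 38 mm short of the reported TCP, so they passed over the bar. I correct for this offset from here on.

```bash
python3 -m jog '[[0.66,0,0,1,0,0,0],[0.66,-0.1,-1.5,1,0,0,0],[0.66,-0.2,-3,1,0,0,0],[0.66,-0.46,-5.3,1,0,0,0],[0.66,-0.46,-5.3,1,0,0,0]]'; python3 -m jog '[[0.66,0,0,-0.8,0,0,0],[0.66,0,0,-1.6,0,0,0],[0.66,0,0,-2.4,0,0,0],[0.66,0,0,-2.5,0,0,0],[0.66,0,0,-2.5,0,0,0]]';python3 -m jog '[[1,0,0,0,0,0,0],[1,0,0,0,0,0,0],[1,0,0,0,0,0,0],[1,0,0,0,0,0,0]]' 30
```

```text
time: 6.8
ee_pos: [0.596, -0.1692, 0.13]
tcp_rot: [-90.0, -0.1, -90.4]
wrist_force: [0.1, -0.0, 0.1]
opening: 0.0291
time: 7.3
ee_pos: [0.5987, -0.1661, 0.0737]
tcp_rot: [-89.5, -0.2, -90.2]
wrist_force: [-7.2, 0.0, 31.4]
opening: 0.0289
time: 7.7
ee_pos: [0.5989, -0.1656, 0.0715]
tcp_rot: [-89.6, -0.1, -90.2]
wrist_force: [-0.9, -1.2, 18.5]
opening: 0.0107
```

```bash
python3 -m jog '[[1,0,0,0.15,0,0,0],[1,0.06,0.5,0.15,0,0,0],[1,0.12,1,0.15,0,0,0],[1,0.18,1.6,0.15,0,0,0],[1,0.23,2.2,0.15,0,0,0]]'; python3 -m jog '[[1,0.06,0.6,0,0,0,0],[1,0.12,1.2,0,0,0,0],[1,0.17,1.7,0,0,0,0],[1,0.19,1.9,0,0,0,0],[1,0.2,2.0,0,0,0,0]]'
```

```text
time: 8.2
ee_pos: [0.6041, -0.11, 0.0717]
tcp_rot: [-89.8, -0.1, -90.2]
wrist_force: [8.8, -3.6, -2.6]
opening: 0.0107
time: 8.7
ee_pos: [0.6093, -0.0595, 0.0717]
tcp_rot: [-89.8, -0.0, -90.1]
wrist_force: [7.6, -2.9, -2.0]
opening: 0.0104
```

```bash
python3 -m jog '[[1,0,0.15,0,0,0,0],[1,0,0.3,0,0,0,0],[1,0,0.4,0,0,0,0],[1,0,0.4,0,0,0,0]]'
```

```text
time: 9.1
ee_pos: [0.6102, -0.051, 0.0717]
tcp_rot: [-89.7, -0.2, -90.2]
wrist_force: [13.6, -7.4, -3.7]
opening: 0.0103
```

```bash
python3 -m jog '[[1,0,0.15,0,0,0,0],[1,0,0.3,0,0,0,0],[1,0,0.3,0,0,0,0]]'
```

```text
time: 9.4
ee_pos: [0.6102, -0.0512, 0.0718]
tcp_rot: [-89.7, -0.9, -90.5]
wrist_force: [13.2, -45.1, -5.7]
opening: 0.0102
```

```bash
python3 -m jog '[[0.6,0,-0.25,0,0,0,0],[0.6,0,-0.25,0,0,0,0],[0.6,0,-0.25,0,0,0,0],[0.6,0,-0.25,1,0,0,0],[0.6,0,-0.25,3,0,0,0]]' 40;python3 -m jog '[[0.6,0,0,2,0,0,1.7],[0.6,0,-0.5,3,0,0,3.4],[0.6,0,-1,3,0,0,5.1],[0.6,0,-2,3,0,0,6.8],[0.6,0,-2,3,0,0,8.5]]'; python3 -m jog '[[0.6,-0.2,-0.5,0,0,0,1.7],[0.6,-0.4,-1,0,0,0,3.4],[0.6,-0.6,-1.5,0,0,0,5.1],[0.6,-0.8,-2,0,0,0,6.8],[0.6,-0.8,-2,0,0,0,8.5]]'; python3 -m jog '[[0.6,0,0,0,0,0,0.3],[0.6,0,0,0,0,0,0.3]]'
python3 - <<'E'
from h import *
p,P=cloud('wrist');save(p,'w3.png');np.save('w3.npy',P)
hsv=cv2.cvtColor(p,cv2.COLOR_RGB2HSV)
b=(hsv[...,0]>100)&(hsv[...,0]<125)&(hsv[...,1]>150)&(P[...,2]>.085)&(P[...,2]<.125)&(P[...,1]<-.05)&(P[...,0]<.7)&(P[...,0]>.45)
q=P[b];print(len(q));r=cv2.minAreaRect((q[:,:2]*1000).astype(np.float32));print(r,cv2.boxPoints(r),np.median(q[:,2]))
print(bot.get_obs())
E
```

```text
time: 9.9
ee_pos: [0.6053, -0.0476, 0.1429]
tcp_rot: [-90.5, 0.1, -90.1]
wrist_force: [1.0, 0.3, -0.3]
opening: 0.034
time: 10.4
ee_pos: [0.6075, -0.0998, 0.2211]
tcp_rot: [-90.0, 0.0, -47.3]
wrist_force: [-1.0, 0.7, -0.4]
opening: 0.0338
time: 10.9
ee_pos: [0.587, -0.149, 0.2212]
tcp_rot: [-90.0, 0.0, -4.8]
wrist_force: [-0.0, -0.2, -0.4]
opening: 0.034
time: 11.1
ee_pos: [0.5876, -0.1479, 0.2212]
tcp_rot: [-90.0, 0.0, -3.8]
wrist_force: [-0.9, -0.1, -0.5]
opening: 0.0345
2246
((625.3801879882812, -232.77835083007812), (129.83726501464844, 116.33700561523438), 79.0245361328125) [[ 555.9159  -285.43494]
 [ 670.125   -307.58417]
 [ 694.8445  -180.12177]
 [ 580.6354  -157.97253]] 0.10468548475409081
{'time': 11.15, 'q': array([-1.41385966e+01,  1.36119017e+01,  2.23495450e+01,  9.87576495e+01,
        9.93508827e-03,  7.96587478e+01]), 'qd': array([-0.08742618, -0.00386227,  0.02595002, -0.03562929, -0.00284918,
        0.0652957 ]), 'joint_efforts': array([-1.98144810e-01, -6.09396315e+01,  4.58974957e+01,  1.45022449e-02,
       -1.57414510e-03, -2.31441627e-01]), 'ee_pos': array([ 0.58765808, -0.14797369,  0.22119238]), 'tcp_rot': array([-8.99866350e+01,  1.78976473e-02, -3.79734399e+00]), 'wrist_force': array([ 0.00516636, -0.76320961, -0.957954  ]), 'torque': array([ 0.03136195, -0.07316894, -0.06340653]), 'opening': 0.034161650583382296}
```

View pics/w3.png

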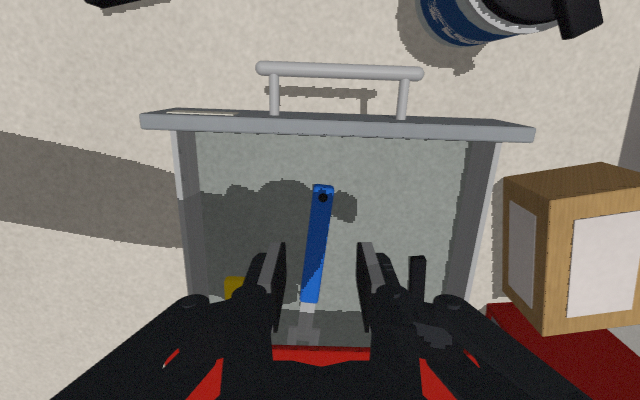

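The drawer is fully open. The blue handle runs from (322,186) to (310,300), the yellow scraper is at (235,290), the black opener at (417,265), and all three are apart. I fit the handle and the drawer.

Run:
```python
from h import *
p=cv2.imread('pics/w3.png')[:,:,::-1];P=np.load('w3.npy')
hsv=cv2.cvtColor(p,cv2.COLOR_RGB2HSV)
b=(hsv[...,0]>100)&(hsv[...,0]<125)&(hsv[...,1]>150); b[:, :295]=0;b[:,340:]=0;b[:180]=0;b[302:]=0
b&=(P[...,2]>.1)
q=P[b];r=cv2.minAreaRect((q[:,:2]*1000).astype(np.float32));print(len(q),r,'\n',cv2.boxPoints(r),np.median(q[:,2]))
v=cv2.fitLine(q[:,:2].astype(np.float32),cv2.DIST_HUBER,0,.01,.001).ravel();print('line',v, np.degrees(np.arctan2(v[1],v[0])))
u=np.array([.096,.9954]);w=np.array([.9954,-.096]);F=np.array([.5823,-.3001])
s=(q[:,:2]-F)@u; print('a range',np.percentile(s,[1,99]))
# drawer front top z~.149
m=(abs(P[...,2]-.149)<.006)&(P[...,1]>-.16)&(P[...,1]<-.03); k=P[m][:,:2]; print('front a',np.percentile((k-F)@u,[3,50,97]),'b',np.percentile((k-F)@w,[3,97]))
m=(abs(P[...,2]-.091)<.006)&(P[...,1]<-.12)&(P[...,1]>-.22);print('floor z',np.median(P[m][:,2]))
# red lip
m=(hsv[...,0]<8)&(hsv[...,1]>150)&(P[...,2]>.14)&(P[...,1]<-.25); k=P[m]; print(len(k),np.percentile((k[:,:2]-F)@u,[50,97]) if len(k) else '')
for n,(x0,y0) in dict(op=(417,265),sc=(235,285)).items(): print(n,np.round(P[y0,x0],3))
```

```text
2214 ((578.0286865234375, -222.93397521972656), (128.5389404296875, 19.617820739746094), 79.0245361328125) 
 [[ 556.163   -284.16037]
 [ 575.42206 -287.8954 ]
 [ 599.89435 -161.70758]
 [ 580.6353  -157.97256]] 0.10469614896427887
line [ 0.19022965  0.98173964  0.5785271  -0.21947065] 79.033806
a range [0.01471579 0.13962654]
front a [0.19510579 0.20224379 0.28348239] b [-0.13406535  0.16792466]
floor z 0.0918714139585377
3738 [-0.0226142   0.00258044]
op [ 0.68  -0.251  0.101]
sc [ 0.492 -0.261  0.104]
```

```bash
python3 -m jog '[[0.5,-0.1,-1,0,0,0,-0.7],[0.5,-0.3,-2.4,0,0,0,-1.44],[0.5,-0.3,-2.44,-2,0,0,-1.44],[0.5,-0.3,-2.44,-4,0,0,-1.44],[0.5,-0.3,-2.44,-5,0,0,-1.44]]'; python3 -m jog '[[0.5,0,0,-0.4,0,0,0],[0.5,0,0,-0.8,0,0,0],[0.5,0,0,-0.8,0,0,0]]'
python3 - <<'E'
from h import *
print(bot.get_obs()['ee_pos'])
p,P=cloud('wrist');save(p,'w4.png')
E
```

```text
time: 11.65
ee_pos: [0.5784, -0.2089, 0.0916]
tcp_rot: [-89.9, 0.3, -11.0]
wrist_force: [-0.5, 0.3, 0.0]
opening: 0.0427
time: 11.95
ee_pos: [0.5804, -0.2094, 0.0764]
tcp_rot: [-90.0, -0.0, -10.9]
wrist_force: [0.1, -0.6, 0.3]
opening: 0.0426
[ 0.58035053 -0.20942939  0.07644205]
```

View pics/w4.png

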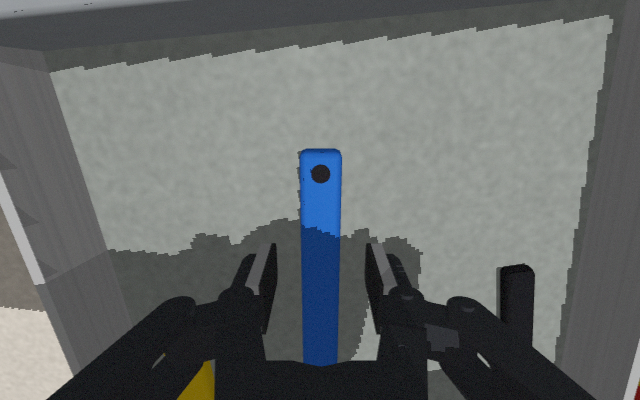

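The blue handle at (320,150–360) is centred between the fingers at (270,…) and (372,…). I go down and grip.

```bash
python3 -m jog '[[0.5,0,0,-0.3,0,0,0],[0.5,0,0,-0.6,0,0,0],[0.5,0,0,-0.75,0,0,0],[0.5,0,0,-0.75,0,0,0]]'; python3 -m jog '[[1,0,0,0,0,0,0],[1,0,0,0,0,0,0],[1,0,0,0,0,0,0],[1,0,0,0,0,0,0],[1,0,0,0,0,0,0]]' 80
```

```text
time: 12.4
ee_pos: [0.58, -0.2097, 0.0574]
tcp_rot: [-90.0, 0.0, -10.8]
wrist_force: [0.5, -0.4, 0.9]
opening: 0.0427
time: 12.9
ee_pos: [0.5805, -0.2099, 0.0592]
tcp_rot: [-90.0, -0.1, -10.8]
wrist_force: [-1.9, 0.3, 9.8]
opening: 0.0181
```

```bash
cat > plan.py <<'E'
import numpy as np,sys
d=np.array([.1902,.9817,0]);z=np.array([0,0,1.]);ax=np.array([.982,-.190,0])
def tcp(th,t,h):
    c,s=np.cos(np.radians(th)),np.sin(np.radians(th))
    G=(t+.25*c-.0065*s)*d+(h+.25*s+.0065*c)*z
    return G+.039*(d*s-z*c)
def rows(w,ref):
    for th,t,h in w:
        print((th,t,h),np.round((tcp(th,t,h)-tcp(*ref))/.025,2),np.round((th-ref[0])/5*ax,2))
E
python3 - <<'E'
from plan import *
W=[(0,-.16,0),(5,-.157,.003),(10,-.152,.003),(14,-.145,.003),(17,-.125,.003),(18,-.11,.005),(19.5,-.085,.008),(20,-.07,.012),(20,-.03,.02),(20,.02,.03),(20,.04,.05),(20,.06,.10)]
rows(W[:4],W[0]);rows(W[4:],W[3])
E
```

```text
(0, -0.16, 0) [0. 0. 0.] [ 0. -0.  0.]
(5, -0.157, 0.003) [0.04 0.19 1.  ] [ 0.98 -0.19  0.  ]
(10, -0.152, 0.003) [0.07 0.39 1.88] [ 1.96 -0.38  0.  ]
(14, -0.145, 0.003) [0.12 0.61 2.58] [ 2.75 -0.53  0.  ]
(17, -0.125, 0.003) [0.14 0.71 0.52] [ 0.59 -0.11  0.  ]
(18, -0.11, 0.005) [0.25 1.27 0.78] [ 0.79 -0.15  0.  ]
(19.5, -0.085, 0.008) [0.43 2.2  1.15] [ 1.08 -0.21  0.  ]
(20, -0.07, 0.012) [0.54 2.77 1.4 ] [ 1.18 -0.23  0.  ]
(20, -0.03, 0.02) [0.84 4.34 1.72] [ 1.18 -0.23  0.  ]
(20, 0.02, 0.03) [1.22 6.31 2.12] [ 1.18 -0.23  0.  ]
(20, 0.04, 0.05) [1.37 7.09 2.92] [ 1.18 -0.23  0.  ]
(20, 0.06, 0.1) [1.53 7.88 4.92] [ 1.18 -0.23  0.  ]
```

```bash
python3 -m jog '[[1,0.04,0.19,1,0.98,-0.19,0],[1,0.07,0.39,1.88,1.96,-0.38,0],[1,0.12,0.61,2.58,2.75,-0.53,0],[1,0.12,0.61,2.58,2.75,-0.53,0]]'
python3 - <<'E'
from h import *
p2,P2=cloud('side')
p,P=cloud('wrist');
c=np.hstack([cv2.resize(p2[90:210,240:400],(400,300)),cv2.resize(p,(400,300))]);save(c,'c5.png')
hsv=cv2.cvtColor(p,cv2.COLOR_RGB2HSV)
b=(hsv[...,0]>100)&(hsv[...,0]<125)&(hsv[...,1]>150)&(P[...,2]>.1)&(P[...,0]>.54)&(P[...,0]<.62)
q=P[b]; v=cv2.fitLine(q.astype(np.float32),cv2.DIST_HUBER,0,.01,.001).ravel(); print(len(q),v,'slope deg',np.degrees(np.arcsin(abs(v[2]))))
E
```

```text
time: 13.3
ee_pos: [0.5837, -0.1959, 0.1238]
tcp_rot: [-76.0, -0.2, -11.0]
wrist_force: [-0.6, -0.2, -2.0]
opening: 0.0176
8446 [ 0.18815349  0.9528062   0.23824085  0.5825336  -0.20335627  0.16742203] slope deg 13.782736
```

View pics/c5.png

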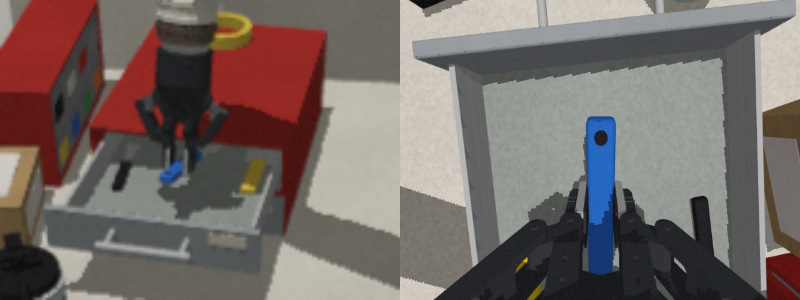

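The paddle is held and tilted 13.8°, butt up, with the other tools still lying flat. I draw it out.

```bash
python3 -m jog '[[1,0.14,0.71,0.52,0.59,-0.11,0],[1,0.25,1.27,0.78,0.79,-0.15,0],[1,0.43,2.2,1.15,1.08,-0.21,0],[1,0.54,2.77,1.4,1.18,-0.23,0],[1,0.54,2.77,1.4,1.18,-0.23,0]]'; python3 -m jog '[[1,0.1,0.52,0.1,0,0,0],[1,0.3,1.57,0.32,0,0,0],[1,0.5,2.6,0.52,0,0,0],[1,0.68,3.54,0.72,0,0,0],[1,0.68,3.54,0.72,0,0,0]]'
```

```text
time: 13.9
ee_pos: [0.5972, -0.1229, 0.1581]
tcp_rot: [-70.0, -0.1, -10.7]
wrist_force: [0.2, -0.6, -1.5]
opening: 0.0179
time: 14.4
ee_pos: [0.614, -0.0338, 0.1759]
tcp_rot: [-70.0, -0.1, -10.7]
wrist_force: [-0.5, -0.2, 0.5]
opening: 0.0177
```

```bash
python3 -m jog '[[1,0.1,0.5,0.6,0,0,0],[1,0.15,0.8,2,0,0,0],[1,0.15,0.8,3.4,0,0,0],[1,0.15,0.8,4.6,0,0,0],[1,0.15,0.8,4.6,0,0,0]]'; python3 -m jog '[[1,0,0,0.2,0,0,0],[1,0,0,0.2,0,0,0],[1,0,0,0.2,0,0,0]]'
python3 - <<'E'
from h import *
o=bot.get_obs();print(o['q'])
p2,P2=cloud('side'); p3,P3=cloud('top')
c=np.hstack([cv2.resize(p2[60:260,230:430],(400,400)),cv2.resize(p3[100:280,220:400],(400,400))]);save(c,'c6.png')
a=R.from_euler('xyz',o['tcp_rot'],degrees=True).as_matrix(); e=o['ee_pos']
tip=e+a@np.array([0,-.039,0])+.25*-a[:,2]; print('tip est',tip)
E
```

```text
time: 14.9
ee_pos: [0.6182, -0.0167, 0.2954]
tcp_rot: [-70.0, -0.4, -10.9]
wrist_force: [0.2, -0.8, -0.7]
opening: 0.0177
time: 15.2
ee_pos: [0.6172, -0.0167, 0.2941]
tcp_rot: [-70.0, 0.1, -10.9]
wrist_force: [0.4, 0.3, -1.4]
opening: 0.0177
[-11.67720176  16.65941581  32.23462063 105.92729805  20.00634977
  89.13241022]
tip est [ 0.57033677 -0.26049983  0.24519919]
```

View pics/c6.png

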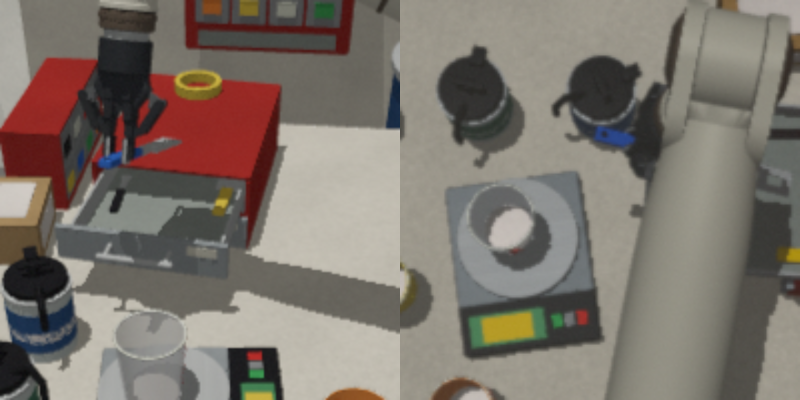

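The paddle is clear, level above the cabinet top, with both other tools still in the drawer. I carry it to the cup, yawing 60°.

```bash
python3 -m jog '[[1,-0.4,0.5,0,0,0,0.5],[1,-1.1,1.4,0,0,0,1.2],[1,-1.8,2.4,0,0,0,2.1],[1,-2.6,3.4,0,0,0,3],[1,-3.4,4.5,0,0,0,3.9]]'; python3 -m jog '[[1,-0.8,1,0,0,0,0.9],[1,-1.6,2,0,0,0,1.8],[1,-2.4,3.1,0,0,0,2.7],[1,-3.2,4.2,0,0,0,3.6],[1,-4,5.3,0,0,0,4.5]]'; python3 -m jog '[[1,-0.8,1,0,0,0,0.9],[1,-1.6,2,0,0,0,1.8],[1,-2.2,2.9,0,0,0,2.6],[1,-2.8,3.6,0,0,0,3.3],[1,-3.1,4.05,0,0,0,3.6]]';  python3 -m jog '[[1,0,0,0,0,0,0],[1,0,0,0,0,0,0],[1,0,0,0,0,0,0]]'
python3 - <<'E'
from h import *
o=bot.get_obs()
a=R.from_euler('xyz',o['tcp_rot'],degrees=True).as_matrix(); e=o['ee_pos']
print('tip est',e+a@np.array([0,-.039,0])+.25*-a[:,2])
p2,P2=cloud('side'); p3,P3=cloud('top')
c=np.hstack([cv2.resize(p2[160:360,230:430],(400,400)),cv2.resize(p3[140:320,180:360],(400,400))]);save(c,'c7.png')
for n,P in(('side',P2),('top',P3)):
    m=(abs(P[...,2]-.173)<.008)&(np.hypot(P[...,0]-.543,P[...,1]-.167)<.065); q=P[m]
    print(n,len(q),cv2.minEnclosingCircle((q[:,:2]*1000).astype(np.float32)) if len(q)>5 else '')
    m=(P[...,2]>.2)&(np.hypot(P[...,0]-.543,P[...,1]-.167)<.14)&(P[...,2]<.33); q=P[m]; print(len(q))
    for k in q[np.argsort(q[:,2])][:60:12]: print(np.round(k,3))
E
```

```text
time: 15.8
ee_pos: [0.5307, 0.0971, 0.2949]
tcp_rot: [-70.0, -0.0, 8.9]
wrist_force: [0.2, -0.1, -0.4]
opening: 0.0175
time: 16.3
ee_pos: [0.4304, 0.2295, 0.295]
tcp_rot: [-70.0, -0.0, 31.5]
wrist_force: [0.1, -0.5, -1.6]
opening: 0.018
time: 16.8
ee_pos: [0.3529, 0.3308, 0.295]
tcp_rot: [-70.0, -0.0, 49.5]
wrist_force: [-0.3, -0.0, 0.2]
opening: 0.018
time: 17.1
ee_pos: [0.3552, 0.329, 0.2951]
tcp_rot: [-70.0, -0.0, 49.1]
wrist_force: [0.0, -0.2, -0.3]
opening: 0.0178
tip est [0.54279682 0.16642811 0.24622443]
side 233 ((543.2390747070312, 169.05418395996094), 52.514434814453125)
344
[0.529 0.172 0.242]
[0.551 0.183 0.245]
[0.538 0.179 0.246]
[0.527 0.167 0.248]
[0.544 0.192 0.25 ]
top 126 ((542.6027221679688, 163.2969970703125), 51.26009750366211)
338
[0.542 0.184 0.24 ]
[0.541 0.18  0.245]
[0.521 0.161 0.247]
[0.53  0.183 0.249]
[0.523 0.167 0.251]
```

View pics/c7.png

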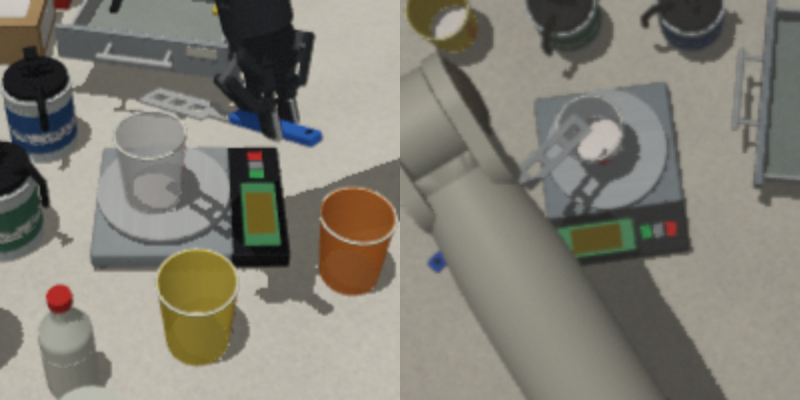

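Run:
```python
from h import *
o=bot.get_obs();a=R.from_euler('xyz',o['tcp_rot'],degrees=True).as_matrix()
f=-a[:,2]; f=f[:2]/np.linalg.norm(f[:2]); g=np.array([-f[1],f[0]]); print(f)
for n in('side','top'):
    p,P=cloud(n)
    m=(P[...,2]>.225)&(np.hypot(P[...,0]-.543,P[...,1]-.167)<.12)&(P[...,2]<.30); q=P[m]
    s=q[:,:2]@f; l=q[:,:2]@g; hi=np.percentile(s,99); k=s>hi-.025
    v=np.polyfit(s,q[:,2],1); print(n,'end s',hi,'lat mid',(l[k].min()+l[k].max())/2,l[k].max()-l[k].min(),'tip xy',f*hi+g*(l[k].min()+l[k].max())/2,'z',np.polyval(v,hi),'slope',np.degrees(np.arctan(v[0])))
```

```text
[ 0.75561112 -0.65502049]
side end s 0.2959684896179195 lat mid 0.48460564852987176 0.0370599191777819 tip xy [0.54106371 0.17230799] z 0.24384208929918078 slope -20.32376271643692
top end s 0.2990902378195844 lat mid 0.4800164658735768 0.03607722797172164 tip xy [0.54041653 0.16679554] z 0.24394748675249256 slope -20.746823665656624
```

```bash
python3 -m jog '[[1,0.05,-0.1,-0.3,0,0,0],[1,0.05,-0.1,-0.7,0,0,0],[1,0.05,-0.1,-1,0,0,0],[1,0.05,-0.1,-1,0,0,0],[1,0.05,-0.1,-1,0,0,0]]'; python3 -m jog '[[1,0,0,0,0,0,0],[1,0,0,0,0,0,0],[1,0,0,0,0,0,0]]'
python3 - <<'E'
from h import *
o=bot.get_obs();a=R.from_euler('xyz',o['tcp_rot'],degrees=True).as_matrix()
f=-a[:,2]; f=f[:2]/np.linalg.norm(f[:2]); g=np.array([-f[1],f[0]])
for n in('side','top'):
    p,P=cloud(n)
    m=(P[...,2]>.2)&(np.hypot(P[...,0]-.543,P[...,1]-.167)<.12)&(P[...,2]<.28); q=P[m]
    s=q[:,:2]@f; l=q[:,:2]@g; hi=np.percentile(s,99); k=s>hi-.025
    v=np.polyfit(s,q[:,2],1); print(n,'tip',f*hi+g*(l[k].min()+l[k].max())/2,np.polyval(v,hi),np.degrees(np.arctan(v[0])))
    m=(abs(P[...,2]-.173)<.008)&(np.hypot(P[...,0]-.543,P[...,1]-.167)<.065); print(cv2.minEnclosingCircle((P[m][:,:2]*1000).astype(np.float32)))
    if n=='top':
        F=np.array([.5823,-.3001]);u=np.array([.096,.9954]);m=(abs(P[...,2]-.149)<.006)&(P[...,1]>-.2)&(P[...,1]<-.03)&(P[...,0]>.45)&(P[...,0]<.7);print('front a',np.median((P[m][:,:2]-F)@u))
print(np.abs(o['qd']).max(),o['opening'])
bot.job_done()
E
```

```text
time: 17.8
ee_pos: [0.3559, 0.327, 0.2699]
tcp_rot: [-70.0, -0.0, 49.2]
wrist_force: [-0.1, 0.1, -0.6]
opening: 0.0178
time: 18.1
ee_pos: [0.3562, 0.3272, 0.2703]
tcp_rot: [-70.0, -0.1, 49.2]
wrist_force: [-0.3, 0.1, -1.2]
opening: 0.0176
side tip [0.54171323 0.16955005] 0.21899060239228088 -20.287017653728373
((543.8082885742188, 169.12234497070312), 52.638431549072266)
top tip [0.5398328  0.16337343] 0.22089617421110452 -19.638057642093113
((542.577880859375, 163.10231018066406), 51.099639892578125)
front a 0.19952200321384297
0.0630719318609627 0.017589903351114104
the job is handed in; nothing more can be done
```

The job is handed in at about 18 s: the paddle is still gripped and at rest with its tip over the mixing cup. The hand-in gives no verdict.

**What I did**
- I pulled the drawer to its stop on the second try.
- I gripped the paddle's blue handle, tilted it about 20° and drew it out handle first under the lip.
- I carried it over the cup. The wrist readings between moves showed no sign of contact while the paddle was being moved.

**Last checks**
- **Tip:** it is about 3 mm from the mouth's axis in both the side and top views. It is about 45 mm above the rim, with the blade slanting down about 20°.
- **Cup:** it is within about 2 mm of where it started.
- **Drawer:** it measures about 0.20 m out.
- **Grip:** the opening reads 17.6 mm on the 20 mm handle, so the reading may be a little low. The arm is still.
- **Other tools:** the opener and scraper were still in the drawer in the last close-up, taken just after the paddle came out. I did not check them again after that.

**What went wrong or disagreed**
- **Missed first pull:** the fingers really end about 38 mm short of the reported TCP, as the side and wrist depth both showed. My first pull passed over the bar without moving it, and I corrected for the offset from then on.
- **Extra forces:** there was a brief 31 N upward push while going down on the bar, from a cause I did not identify. The drawer stop was met with 45 N at the wrist.
- **Camera offset:** the side and top views differ by about 6 mm in y, the same for cup and tip, so the difference cancels out.

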